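Tighten the lens's front retaining ring with the pin spanner

ROBOT

A 6-joint arm with a two-finger parallel gripper is mounted at the origin on the work surface. World frame = base frame: x ahead of the robot, y to its left, z up, the work surface at z = 0. Lengths are in mm, angles in rad, forces in N, time in s.
With the tool pointing down it reaches from about 200 to 875 mm from the base axis. Payload 3.4 kg.
Tool frame: the origin (TCP) lies on the front face of the gripper's body, between the roots of the fingers; the fingertips stand 97 mm ahead of it and the grasp point (between the pads) lies 78 mm ahead of it; z points along the fingers, y is the direction in which the jaws open and shut (so a half turn about z gives the same grasp; the last joint's range is limited). The gripper opens to 94 mm and grips with 3 to 60 N. Pads are 16 mm wide; open, the fingers measure 119 mm over their backs; the gripper's body (75 mm by 177 mm) begins 78 mm behind the grasp point.
Start: joints at [-1.221, 0.276, 1.505, -0, 1.361, -0.121], TCP at [260.822, -512.472, 302.693] pointing down, gripper open.
Joint ranges: [-2.89, 2.89], [-0.75, 2.08], [0.22, 2.7], [-1.18, 4.32], [0.11, 2.71], [-2.7, 2.7]. Speed limits (rad/s): [2.57, 2.57, 3.14, 3.14, 3.14, 3.14].

INTERFACE

Orientations are given as [roll, pitch, yaw] about the fixed x, y, z axes, in that order (R = Rz(yaw) Ry(pitch) Rx(roll)).
In Python, from plant import read_state, get_image, sign_off gives the robot as it stands.
- The arm moves only by the tool jog_arm, never from a script. Its arguments are lists of equal length, an entry for each row: "hand": the closure, from 0 (fully open) to 1 (shut); "slide": the shift along the tool's x, y, z in m, a list of three; "delta_rot": the turn, a rotation vector about the tool's x, y, z in degrees, a list of three. In form: {"hand": [hand, ...], "slide": [[dx, dy, dz], ...], "delta_rot": [[ax, ay, az], ...]}. A call has 1 to 12 rows; each row is the pose to reach, as a shift and turn from the pose commanded when the call began, along the tool's axes at that moment; what a row does not reach only later rows make up. A row lasts 1/10 s, in which the tool goes at most 50 mm and 8.59 degrees, less where a joint would pass 70% of its speed; a pose out of reach is approached as far as the arm can. A call with a gripper value outside its range is refused whole. The fingers move at their own pace and stop on an object; the grip force is fixed at half the most. Time passes only in rows, so rows that repeat a pose let the fingers close. It gives the time, the measured TCP pose, the force and the opening at its end, in the units of the state.
- read_state(): the state, without advancing time (a new reading comes with each control period).
- get_image(name): name is "side" or "top"; returns a dict with "frame" (420x560x3 uint8, blue, green, red), "fx", "fy", "cx", "cy" (pixels), "rvec" (rotation vector, rad) and "tvec" (3), from world to camera coordinates, as OpenCV has them. Camera axes: x right, y down, z forward; pixel columns grow to the right and rows downward; lengths in mm; the calibration is good to about 2 mm. A picture is of the moment at which its call begins. There is no depth.
- sign_off(): hands the job in, once; it reports no verdict.
The state is a dict: "t": time; "joints": joint angles; "dq": joint speeds; "joint_torque": joint torques, N m; "tcp_pos": TCP position; "tcp_rot": TCP orientation; "wrist_force": force on the tool from outside, world axes, zero at the start; "moment": the same for the moment, N m; "gripper_width": finger opening in mm.
Only numpy, scipy, OpenCV 4.12 (cv2) and the standard library are available. Lean on these libraries where they do the work, as an engineer would, in place of code of your own. Each camera call takes 0.05 s, during which the arm holds its last target. There are 200 camera calls.

TASK

The front retaining ring of the camera lens held in the clamp has worked loose: take the two-pin spanner from its wooden tray, set its pins in the ring's two holes and turn the ring clockwise until it is fully home. Work gently: do not press hard, touch the glass, or force the ring so far that the lens twists in the clamp. Then stand the spanner back in its slot in the tray, let go of it, and leave the camera body, the lens cap and the paint jar where they are.

Things in the scene. Friction and masses are not known exactly. Their poses are not given: they have to be found in the camera images.
- spanner_grip (a point): Two-pin face spanner of bare metal, standing upright, about 140 g: the middle of where to hold its square aluminium handle (18 x 18 mm, 60 mm high, rising from the middle of a flat steel bar). The point is on the handle's axis, 45 mm above the bar's underside, 57 mm above the pin tips, 23 mm below the handle's top. x runs along the bar, y across it (the flats face x and y), z up.
- spanner_tip (a point): Midway between the spanner's two pin tips; axes as at the grip. The round-ended steel pins are 4 mm thick, 12 mm long, point down from the bar's underside and stand 56 mm apart (28 mm to either side along x). The bar is 66 x 14 x 8 mm with a round hub 30 mm across at its middle.
- tray_slot (a point): Middle of the mouth of the slot in the fixed wooden tool tray, level with the tray's top, 30 mm above the table. The slot is 8 mm wide (along x), 74 mm long (along y), 18 mm deep. The spanner stands with both pins in it and its bar's underside flat on the tray, the bar along the slot, either way round.
- tray: Fixed wooden tool tray, 110 mm along x, 170 mm along y, 30 mm high; it stands left or right of the middle, yaw varies. Origin under its middle. A thin screwdriver and a shim ring lie on it, under 8 mm high.
- ring_face (a point): Middle of the lens's front retaining ring, level with its top face, 106 mm above the table; z up, axes turn with the lens barrel, not with the ring. Flat dark steel ring, 68 mm outside, 44 mm inside, 5 mm thick, with two opposite holes 6.5 mm wide, 5 mm deep, 56 mm between centres. Their line lies within 0.35 rad either side of this x axis: unmeasured, to be found by feel or sight.
- lens_rim (a point): Middle of the lens barrel's rim, 112 mm above the table. The barrel is 80 mm across, its bore 69 mm, and the ring's face lies 6 mm below the rim. With the pins at the bottom of the holes the spanner's bar stays 1 mm above the rim.
- clamp: Fixed V-jaw lens clamp: a steel base plate 124 mm along x, 212 mm along y, jaws up to 60 mm high and a screw knob at +y (to 122 mm from the middle). Origin under its middle, below the lens's axis. The lens stands in it on its rear cap, front up. Left or right of the middle, yaw varies.
- ring (a joint): Turn in rad that the retaining ring still has to go: 0 is fully home, a solid stop; positive is backed off, anticlockwise from above. It starts 0.35 to 0.75 rad backed off. The thread drags with about 0.14 N m and stays where it is left.
- lens (a joint): Turn in rad of the lens barrel in the clamp's rubber jaws, 0 at the start, positive anticlockwise from above. The jaws hold it against twisting up to about 0.9 N m, beyond that it slips; the ring needs no more than about 0.4 N m to be felt home.
- front_glass: The lens's domed front glass, 43 mm across, inside the ring, its crown 2 mm below the ring's face. Origin on the lens axis at the lens's foot, 94 mm below the ring's face. Not to be touched.
- camera: Bystander: black camera body, 132 mm wide, 106 mm high, standing beyond the work. Origin under its middle.
- lens_cap: Bystander: black lens cap, a disc 74 mm wide and 9 mm thick, lying near the robot between the tray and the clamp. Origin under its middle.
- paint_jar: Bystander: green paint jar, 60 mm wide, 85 mm high. Origin under its middle.
Mind the look-alikes: they are no part of the job. What is meant by the part that bears spanner_grip is not pink or purple, and is the smaller of those in its own colour.

How it is judged (in metres and radians):
On the way, in this order (a step that is already met when the one before it is completed fails the run):
1. both pins of the spanner are in the ring's holes (tips at least 2.5 mm below the ring's face, centred within 4 mm, spanner upright) (z of spanner_tip in the frame of ring_face below -0.0025 m and horizontal distance between spanner_tip and ring_face below 0.004 m and angle between spanner_tip's own z axis and vertical below 0.12 rad), for 0.2 s.
2. the ring is turned fully home (within 0.03 rad of its stop) with the spanner's pins in its holes (value of joint ring below 0.03 rad and z of spanner_tip in the frame of ring_face below -0.0015 m and horizontal distance between spanner_tip and ring_face below 0.004 m), for 0.1 s.
At the end, for the whole second after the job is handed in: The ring is within 0.03 rad of fully home, and the spanner stands released and at rest in the tray: upright within 0.1 rad, pin tips at least 9 mm below the tray's top, within 12 mm of the slot's middle (value of joint ring below 0.03 rad and z of spanner_tip in the frame of tray_slot below -0.009 m and horizontal distance between spanner_tip and tray_slot below 0.012 m and angle between spanner_tip's own z axis and vertical below 0.1 rad and linear speed of spanner below 0.02 m/s); the robot touches nothing.
It fails at once if the spanner pressed or pushed the lens with more than 35 N (contact force between spanner and lens above 35 N).
It fails at once if the spanner touched the front glass (contact force between spanner and front_glass above 0.5 N).
It fails at once if the lens was twisted in its clamp by more than 0.06 rad (value of joint lens above 0.06 rad or value of joint lens below -0.06 rad).
It fails at once if a bystander was moved by more than 20 mm (distance of any of camera, lens_cap, paint_jar from where it was at the start of the episode above 0.02 m).
It also fails if it takes over 72 s, if anything falls off the work surface, if the arm or the gripper's body presses on something with over 40 N, if the wrist force passes 120 N, or if a joint passes its speed limit or range.

## Working session

There is one attempt and no reset: what is moved stays moved. The work goes in short steps, Python scripts to look and compute and a tool call to move; the robot and the scene stay as the last step left them, time stands still between calls to the robot, and variables do not carry over. Pictures are saved under pics/ and viewed, about 8 in all and at most 12, crops included, and the job is handed in when it is done.

Besides the shell and the picture viewer there is one more tool, called after "Request:" as name(argument=value, ...) on one line, values as JSON. jog_arm: Moves the arm, as the interface text tells. Its arguments: {"type":"object","properties":{"hand":{"type":"array"},"slide":{"type":"array"},"delta_rot":{"type":"array"}},"required":["hand","slide","delta_rot"]}

```bash
ls; mkdir -p pics
python3 - <<'E'
from plant import *
import cv2
s=read_state();print(s)
for n in("side","top"):
    d=get_image(n);cv2.imwrite(f"pics/{n}0.png",d["frame"]);print(n,{k:d[k] for k in d if k!="frame"})
a=cv2.imread("pics/side0.png");b=cv2.imread("pics/top0.png")
E
```

```text
pics
{'t': 0.0, 'joints': array([-1.22100464e+00,  2.76596669e-01,  1.50607068e+00,  1.10946570e-05,
        1.36068515e+00, -1.21019587e-01]), 'dq': array([-0.00040956, -0.00121912,  0.00016836, -0.00129594,  0.00125079,
       -0.00091365]), 'joint_torque': array([ 1.85985962e-03, -4.04573143e+01, -2.37230676e+01,  7.03442772e-02,
        3.45431431e-02, -1.46159846e-04]), 'tcp_pos': array([ 260.6869623 , -512.09970566,  301.82851661]), 'tcp_rot': array([-3.13984699e+00, -2.23223035e-04,  4.70808757e-01]), 'wrist_force': array([ 0.99226625, -0.16153458,  0.3913685 ]), 'moment': array([ 0.03091452, -0.04403311,  0.02943038]), 'gripper_width': 94.09204790234399}
side {'fx': 431.7839648073617, 'fy': 431.7839648073617, 'cx': 280.93952618690525, 'cy': 202.27902150511073, 'rvec': array([-0.00499361, -2.87135341,  1.2464642 ]), 'tvec': array([538.81780212,  27.99800966, 832.14508234])}
top {'fx': 507.5139592840646, 'fy': 507.5139592840646, 'cx': 277.8596044903699, 'cy': 205.8945603532167, 'rvec': array([ 2.00567241, -2.22360162,  0.23255339]), 'tvec': array([113.61425633, 560.888604  , 850.58217891])}
```

View pics/top0.png

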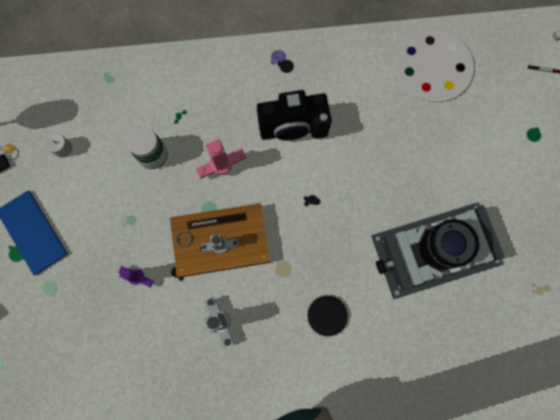

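View pics/side0.png

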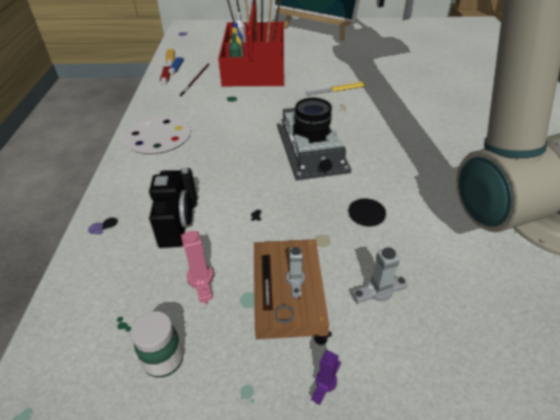

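```bash
cat > h.py <<'E'
import cv2,numpy as np
from plant import *
def cam(d):
    R,_=cv2.Rodrigues(d["rvec"]);return R,np.array(d["tvec"]),np.array([[d["fx"],0,d["cx"]],[0,d["fy"],d["cy"]],[0,0,1]])
def ray(d,uv):
    R,t,K=cam(d);c=-R.T@t;v=R.T@np.linalg.inv(K)@np.array([uv[0],uv[1],1.]);return c,v/np.linalg.norm(v)
def onz(d,uv,z):
    c,v=ray(d,uv);return c+v*(z-c[2])/v[2]
def proj(d,p):
    R,t,K=cam(d);q=K@(R@np.array(p,float)+t);return q[:2]/q[2]
def tri(d1,u1,d2,u2):
    c,v=ray(d1,u1);e,w=ray(d2,u2);A=np.stack([v,-w],1);s=np.linalg.lstsq(A,e-c,rcond=None)[0]
    return (c+v*s[0]+e+w*s[1])/2,np.linalg.norm(c+v*s[0]-e-w*s[1])
def crop(f,x0,y0,w,h,k):
    return cv2.resize(f[y0:y0+h,x0:x0+w],None,fx=k,fy=k,interpolation=cv2.INTER_CUBIC)
def pad(a,h): return cv2.copyMakeBorder(a,0,h-a.shape[0],0,0,cv2.BORDER_CONSTANT)
E
python3 - <<'E'
from h import *
import pickle
T=get_image("top");S=get_image("side");pickle.dump((T,S),open("im0.pkl","wb"))
hs=cv2.cvtColor(T["frame"],cv2.COLOR_BGR2HSV)
m=cv2.inRange(hs,(5,90,50),(22,255,255));m=cv2.morphologyEx(m,cv2.MORPH_CLOSE,np.ones((9,9)))
c=max(cv2.findContours(m,0,2)[0],key=cv2.contourArea);r=cv2.minAreaRect(c);print("tray top",r)
W=np.array([onz(T,p,30)[:2] for p in cv2.boxPoints(r)]);print(W,W.mean(0),np.linalg.norm(np.diff(W,axis=0),axis=1))
W=np.array([onz(T,p[0],30)[:2] for p in c],np.float32);print("world rect",cv2.minAreaRect(W))
# crops: tray top view, lens top view ; tray side, lens side
a=crop(T["frame"],160,195,120,90,3.3);b=crop(T["frame"],370,195,140,110,2.8)
e=crop(S["frame"],240,230,180,110,2.2);g=crop(S["frame"],270,85,90,100,3)
l=np.hstack([pad(a,308),pad(b,308)]);l2=np.hstack([pad(e,300),pad(g,300)])
w=max(l.shape[1],l2.shape[1]);l=cv2.copyMakeBorder(l,0,0,0,w-l.shape[1],0);l2=cv2.copyMakeBorder(l2,0,0,0,w-l2.shape[1],0)
o=np.vstack([l,l2])[:600];print(o.shape,a.shape);cv2.imwrite("pics/c1.png",o)
E
```

```text
tray top ((218.20639038085938, 240.07965087890625), (60.73125076293945, 95.47576141357422), 80.83765411376953)
[[574.52873117 261.13178572]
 [585.21019279  86.01314679]
 [473.13969208  79.26764237]
 [463.42332882 250.20393946]] [524.07548621 169.15412859] [175.44409743 112.27332257 171.21222321]
world rect ((524.2892456054688, 168.3103485107422), (111.59519958496094, 171.65965270996094), 3.490443468093872)
(600, 788, 3) (297, 396, 3)
```

View pics/c1.png

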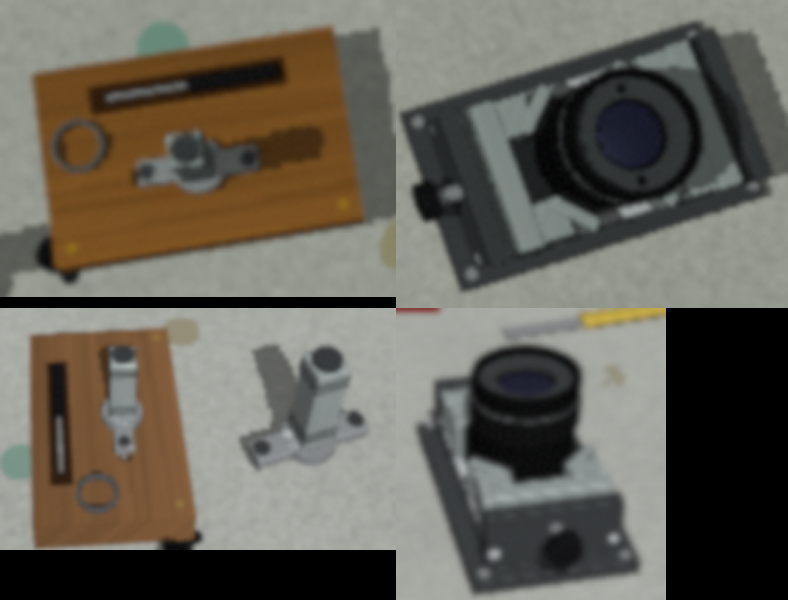

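```bash
cat >> h.py <<'E'
def dark(d,uv,r=3,it=3):
    g=cv2.cvtColor(d["frame"],cv2.COLOR_BGR2GRAY).astype(float);k=8
    p=np.array(uv,float)
    for _ in range(it):
        f=cv2.getRectSubPix(g.astype(np.float32),(2*r+1,2*r+1),tuple(map(float,p)))
        w=np.clip(np.percentile(f,60)-f,0,None);y,x=np.mgrid[-r:r+1,-r:r+1];w=w*(x*x+y*y<=r*r+1)
        p=p+np.array([(w*x).sum(),(w*y).sum()])/w.sum()
    return p
E
python3 - <<'E'
from h import *
import pickle
T,S=pickle.load(open("im0.pkl","rb"))
print("camT",ray(T,(0,0))[0],"camS",ray(S,(0,0))[0])
h=[dark(T,u) for u in((450,226.4),(457.5,259.3))];P=[onz(T,u,106) for u in h]
print("holes",h,P,"mid",(P[0]+P[1])/2,np.linalg.norm(P[1]-P[0]),np.degrees(np.arctan2(*(P[1]-P[0])[1::-1])))
b=[dark(T,u) for u in((204.5,247.1),(235.5,242.9))];B=[onz(T,u,38) for u in b]
print("bar",b,B,"mid",(B[0]+B[1])/2,np.linalg.norm(B[1]-B[0]),np.degrees(np.arctan2(*(B[0]-B[1])[1::-1])))
t=dark(T,(216.1,239.8));s=dark(S,(240+122/2.2,230+(354-308)/2.2),4)
print("top",t,onz(T,t,98),"side",s,onz(S,s,98),tri(T,t,S,s))
m=(cv2.cvtColor(T["frame"],cv2.COLOR_BGR2HSV))
# clamp, lens: base plate corners z~? (table) from crop
for n,u,z in(("cap",(328,316),9),("jar",(147,148),85),("cam",(293,115),106),("big",(213,322),100),("knob",(383,267),30)):print(n,onz(T,u,z))
st=np.array([read_state()["tcp_pos"] for _ in range(3)]);print(st)
E
```

```text
camT [383.44877111  75.53698321 947.76340534] camS [530.95921064 589.64975251 594.95330615]
holes [array([450.04768392, 226.53716809]), array([457.35522886, 259.95112759])] [array([ 494.62251954, -227.85403086,  106.        ]), array([ 437.93143502, -230.23115046,  106.        ])] mid [ 466.27697728 -229.04259066  106.        ] 56.74090025574662 -177.59893140828277
bar [array([202.3761635 , 246.91563325]), array([235.67358961, 242.20758982])] [array([512.71464666, 197.89208682,  38.        ]), array([515.05943181, 137.51457761,  38.        ])] mid [513.88703924 167.70333221  38.        ] 60.42302239921675 92.22398730387106
top [215.95872564 240.01123523] [513.51357924 166.18640423  98.        ] side [295.45993189 250.22377864] [515.58144395 163.93289828  98.        ] (array([514.45531369, 165.79046678,  99.74693151]), np.float64(2.433360640220639))
cap [368.27225825 -14.99642725   9.        ]
jar [692.64708941 276.76693915  85.        ]
cam [719.62649319  13.08101607 106.        ]
big [379.53671499 181.24527924 100.        ]
knob [ 444.09492176 -122.23245296   30.        ]
[[ 260.72339736 -512.22125161  302.14330812]
 [ 260.72339736 -512.22125161  302.14330812]
 [ 260.72339736 -512.22125161  302.14330812]]
```

```bash
cat >> h.py <<'E'
from scipy.spatial.transform import Rotation as Ro
def go(x,y,z,yawdeg,lev=True):
    s=read_state();R=Ro.from_euler("xyz",s["tcp_rot"]);D=Ro.from_euler("xyz",[np.pi,0,np.radians(yawdeg)])
    sl=R.inv().apply(np.array([x,y,z])-s["tcp_pos"])/1000;rv=np.degrees((R.inv()*D).as_rotvec())
    print("t",round(s["t"],2),"tcp",s["tcp_pos"].round(2),"rot",np.degrees(s["tcp_rot"]).round(2),"F",s["wrist_force"].round(2),"M",s["moment"].round(3),"w",round(s["gripper_width"],2))
    print("slide",sl.round(4),"rot",rv.round(2))
E
python3 -c "
from h import *
go(514.3,165.6,235,3.5)"
```

```text
t 0.2 tcp [ 260.72 -512.22  302.14] rot [-1.7994e+02 -1.0000e-02  2.6980e+01] F [ 0.04 -0.12  0.63] M [ 0.05  -0.031  0.023] w 93.78
slide [ 0.5335 -0.489   0.0678] rot [-7.000e-02  1.000e-02  2.348e+01]
```

Request:
jog_arm(hand=[0, 0, 0, 0, 0, 0, 0, 0, 0, 0, 0, 0], slide=[[0.5335, -0.489, 0], [0.5335, -0.489, 0], [0.5335, -0.489, 0], [0.5335, -0.489, 0], [0.5335, -0.489, 0], [0.5335, -0.489, 0], [0.5335, -0.489, 0], [0.5335, -0.489, 0], [0.5335, -0.489, 0], [0.5335, -0.489, 0], [0.5335, -0.489, 0], [0.5335, -0.489, 0]], delta_rot=[[0, 0, 23.5], [0, 0, 23.5], [0, 0, 23.5], [0, 0, 23.5], [0, 0, 23.5], [0, 0, 23.5], [0, 0, 23.5], [0, 0, 23.5], [0, 0, 23.5], [0, 0, 23.5], [0, 0, 23.5], [0, 0, 23.5]])

```text
t: 1.4
tcp_pos: [471.3, 51.6, 302.8]
tcp_rot: [3.141, -0.001, 0.061]
wrist_force: [0.9, -1.2, 0.3]
gripper_width: 94.1
```

```bash
python3 -c "
from h import *
go(514.3,165.6,235,3.5)"
```

```text
t 1.4 tcp [471.3   51.58 302.78] rot [ 1.7998e+02 -3.0000e-02  3.4900e+00] F [ 0.89 -1.22  0.33] M [-0.026 -0.016 -0.037] w 94.08
slide [ 0.0498 -0.1112  0.0678] rot [ 0.02 -0.03 -0.01]
```

Request:
jog_arm(hand=[0, 0, 0, 0, 0, 0], slide=[[0.0498, -0.1112, 0.04], [0.0498, -0.1112, 0.06], [0.0498, -0.1112, 0.068], [0.0498, -0.1112, 0.068], [0.0498, -0.1112, 0.068], [0.0498, -0.1112, 0.068]], delta_rot=[[0, 0, 0], [0, 0, 0], [0, 0, 0], [0, 0, 0], [0, 0, 0], [0, 0, 0]])

```text
t: 2.0
tcp_pos: [514.2, 162.6, 235.5]
tcp_rot: [3.141, -0.001, 0.06]
wrist_force: [0.0, 0.1, 0.2]
gripper_width: 94.2
```

Run:
```python
from h import *
go(514.3,165.6,153,3.5)
T=get_image("top");S=get_image("side")
go(514.3,165.6,153,3.5)
cv2.imwrite("pics/c2.png",np.hstack([crop(T["frame"],130,150,200,180,2),crop(S["frame"],230,150,200,180,2)[:, :400]]))
```

```text
t 2.0 tcp [514.2  162.63 235.48] rot [ 1.7997e+02 -6.0000e-02  3.4400e+00] F [0.01 0.09 0.2 ] M [ 0.002  0.005 -0.02 ] w 94.2
slide [ 0.0002 -0.003   0.0825] rot [ 0.03 -0.06 -0.06]
t 2.1 tcp [514.34 162.35 235.95] rot [ 1.7999e+02 -1.2000e-01  3.3900e+00] F [ 1.01 -0.26 -0.08] M [0.077 0.032 0.078] w 93.96
slide [-0.     -0.0033  0.0829] rot [ 0.01 -0.12 -0.11]
```

View pics/c2.png

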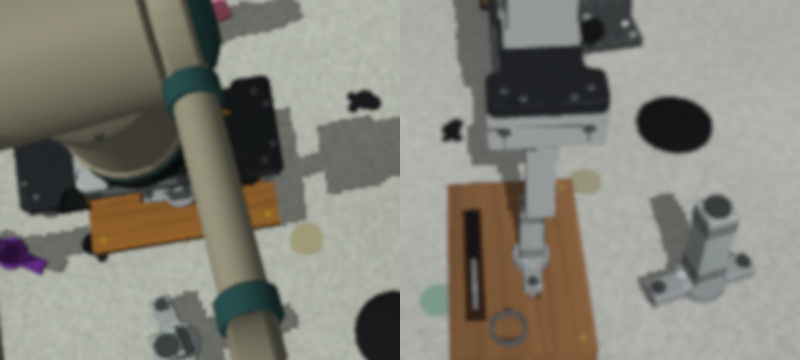

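Request:
jog_arm(hand=[0, 0, 0, 0, 0, 0, 1, 1, 1, 1, 1, 1], slide=[[0, -0.003, 0.03], [0, -0.003, 0.06], [0, -0.003, 0.08], [0, -0.003, 0.0825], [0, -0.003, 0.0825], [0, -0.003, 0.0825], [0, -0.003, 0.0825], [0, -0.003, 0.0825], [0, -0.003, 0.0825], [0, -0.003, 0.0825], [0, -0.003, 0.0825], [0, -0.003, 0.0825]], delta_rot=[[0, 0, 0], [0, 0, 0], [0, 0, 0], [0, 0, 0], [0, 0, 0], [0, 0, 0], [0, 0, 0], [0, 0, 0], [0, 0, 0], [0, 0, 0], [0, 0, 0], [0, 0, 0]])

```text
t: 3.3
tcp_pos: [513.9, 166.5, 152.1]
tcp_rot: [3.142, 0.0, 0.061]
wrist_force: [-0.2, -0.3, 0.0]
gripper_width: 49.5
```

Request:
jog_arm(hand=[1, 1, 1], slide=[[0, 0, 0], [0, 0, 0], [0, 0, 0]], delta_rot=[[0, 0, 0], [0, 0, 0], [0, 0, 0]])

```text
t: 3.6
tcp_pos: [513.9, 166.5, 152.1]
tcp_rot: [3.141, 0.0, 0.061]
wrist_force: [0.5, 1.5, 0.5]
gripper_width: 25.3
```

```bash
python3 -c "
from h import *
go(514.3,165.6,153,3.5)"
```

```text
t 3.6 tcp [513.92 166.45 152.11] rot [179.99   0.     3.47] F [0.49 1.55 0.54] M [-0.045  0.021  0.012] w 25.29
slide [ 0.0003  0.0009 -0.0009] rot [ 0.01  0.   -0.03]
```

Request:
jog_arm(hand=[1, 1, 1, 1, 1], slide=[[0, 0, 0], [0, 0, 0], [0, 0, 0], [0, 0, 0], [0, 0, 0]], delta_rot=[[0, 0, 0], [0, 0, 0], [0, 0, 0], [0, 0, 0], [0, 0, 0]])

```text
t: 4.1
tcp_pos: [513.9, 166.5, 152.1]
tcp_rot: [-3.142, -0.0, 0.061]
wrist_force: [1.0, 1.2, -0.8]
gripper_width: 17.9
```

Run:
```python
from h import *
go(514.3,165.6,153,3.5)
S=get_image("side")
cv2.imwrite("pics/x3.png",crop(S["frame"],240,150,130,180,3))
```

```text
t 4.1 tcp [513.91 166.54 152.13] rot [-180.     -0.      3.47] F [ 1.04  1.23 -0.84] M [0.145 0.061 0.002] w 17.89
slide [ 0.0003  0.001  -0.0009] rot [-0.   -0.   -0.03]
```

Request:
jog_arm(hand=[1, 1, 1, 1, 1, 1], slide=[[0, 0, -0.01], [0, 0, -0.03], [0, 0, -0.07], [0, 0, -0.12], [0, 0, -0.13], [0, 0, -0.13]], delta_rot=[[0, 0, 0], [0, 0, 0], [0, 0, 0], [0, 0, 0], [0, 0, 0], [0, 0, 0]])

```text
t: 4.75
tcp_pos: [514.8, 166.6, 284.8]
tcp_rot: [-3.141, -0.006, 0.061]
wrist_force: [-0.0, 0.7, -1.2]
gripper_width: 18.0
```

Run:
```python
from h import *
go(466.3,-229,282,92.4)
```

```text
t 4.75 tcp [514.79 166.6  284.82] rot [-179.97   -0.32    3.48] F [-0.01  0.69 -1.23] M [ 0.046  0.018 -0.092] w 18.03
slide [-0.0724  0.3919  0.0022] rot [  0.23  -0.27 -88.92]
```

Request:
jog_arm(hand=[1, 1, 1, 1, 1, 1, 1, 1, 1, 1, 1, 1], slide=[[-0.006, 0.033, 0], [-0.012, 0.066, 0], [-0.018, 0.099, 0], [-0.024, 0.132, 0], [-0.03, 0.165, 0], [-0.036, 0.198, 0], [-0.042, 0.231, 0], [-0.048, 0.264, 0], [-0.054, 0.297, 0], [-0.06, 0.33, 0], [-0.066, 0.362, 0], [-0.0724, 0.3919, 0]], delta_rot=[[0, 0, -7.5], [0, 0, -15], [0, 0, -22.5], [0, 0, -30], [0, 0, -37.5], [0, 0, -45], [0, 0, -52.5], [0, 0, -60], [0, 0, -67.5], [0, 0, -75], [0, 0, -82.5], [0, 0, -88.9]])

```text
t: 5.95
tcp_pos: [464.0, -230.0, 279.8]
tcp_rot: [-3.138, -0.003, 1.617]
wrist_force: [0.2, -0.3, -1.2]
gripper_width: 17.8
```

Request:
jog_arm(hand=[1, 1, 1], slide=[[0, 0, 0], [0, 0, 0], [0, 0, 0]], delta_rot=[[0, 0, 0], [0, 0, 0], [0, 0, 0]])

```text
t: 6.25
tcp_pos: [464.9, -227.9, 281.0]
tcp_rot: [-3.14, -0.002, 1.612]
wrist_force: [0.4, 0.1, -1.9]
gripper_width: 18.0
```

Run:
```python
from h import *
go(466.3,-229,252,92.4)
T=get_image("top");S=get_image("side")
cv2.imwrite("pics/c4.png",np.hstack([crop(T["frame"],360,150,180,200,2.2),crop(S["frame"],250,30,120,147,3)[:440]]))
```

```text
t 6.25 tcp [ 464.85 -227.95  280.99] rot [-1.7988e+02 -1.2000e-01  9.2350e+01] F [ 0.43  0.09 -1.85] M [ 0.033 -0.087  0.01 ] w 18.0
slide [-0.0012  0.0015  0.029 ] rot [-0.12 -0.12 -0.05]
```

View pics/c4.png

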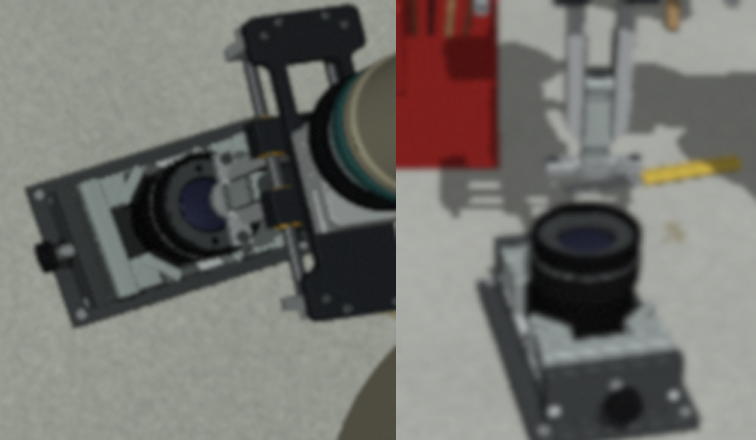

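Request:
jog_arm(hand=[1, 1, 1, 1, 1], slide=[[-0.001, 0.001, 0.015], [-0.001, 0.001, 0.029], [-0.001, 0.001, 0.029], [-0.001, 0.001, 0.029], [-0.001, 0.001, 0.029]], delta_rot=[[0, 0, 0], [0, 0, 0], [0, 0, 0], [0, 0, 0], [0, 0, 0]])

```text
t: 6.85
tcp_pos: [466.9, -229.9, 254.0]
tcp_rot: [3.14, 0.001, 1.613]
wrist_force: [-0.2, 0.0, -0.6]
gripper_width: 18.1
```

Run:
```python
from h import *
import pickle
go(466.3,-229,248,92.4)
s=read_state();T=get_image("top");S=get_image("side");pickle.dump((T,S,s),open("im1.pkl","wb"))
p=s["tcp_pos"];zb=p[2]-134.1+20
for y in(28,-28):
    q=np.array([p[0]+y,p[1],zb]);print(proj(T,q),proj(S,q))
cv2.imwrite("pics/c5.png",np.hstack([crop(T["frame"],420,195,80,90,5),crop(S["frame"],280,60,80,90,5)]))
```

```text
t 6.85 tcp [ 466.86 -229.87  253.96] rot [1.7993e+02 5.0000e-02 9.2410e+01] F [-0.23  0.05 -0.62] M [-0.034 -0.057 -0.002] w 18.15
slide [ 0.0009 -0.0005  0.006 ] rot [0.07 0.05 0.01]
[458.23094926 222.78684859] [301.23410867  94.24605822]
[464.40494289 257.23483194] [327.8564743   93.98689824]
```

View pics/c5.png

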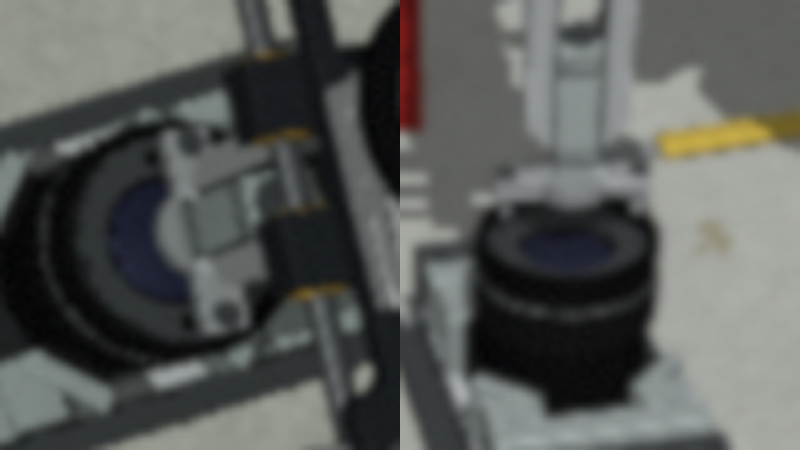

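Run:
```python
from h import *
import pickle
T,S,s=pickle.load(open("im1.pkl","rb"));T0,S0=pickle.load(open("im0.pkl","rb"))
p=s["tcp_pos"];zb=p[2]-114.1
b=[dark(T,u,2) for u in((457.6,225),(465.2,257.4))];B=[onz(T,u,zb) for u in b];d=B[0]-B[1];m=(B[0]+B[1])/2
print(b,"mid",m,np.linalg.norm(d),np.degrees(np.arctan2(d[1],d[0])),"off",(m-p)[:2])
print("hole now",dark(T,(450.2,226.4),2), dark(T0,(450,226.4),2),dark(T0,(457.4,259.8),2))
u=np.array([[450,226.5],[457.4,259.9]])
P=[onz(T0,dark(T0,x,2),106) for x in u];print("ring mid",(P[0]+P[1])/2,np.linalg.norm(P[0]-P[1]),np.degrees(np.arctan2(*(P[0]-P[1])[1::-1])))
# glass/ring/barrel circle check from initial top view: glass blue blob
hs=cv2.cvtColor(T0["frame"],cv2.COLOR_BGR2HSV);mk=cv2.inRange(hs,(105,70,30),(135,255,200));mk[:195]=0;mk[300:]=0;mk[:,:400]=0;mk[:,520:]=0
c=max(cv2.findContours(mk,0,2)[0],key=cv2.contourArea);e=cv2.fitEllipse(c);print("glass",e,onz(T0,e[0],103))
hs=cv2.cvtColor(S0["frame"],cv2.COLOR_BGR2HSV);mk=cv2.inRange(hs,(105,70,30),(135,255,200));mk[:85]=0;mk[150:]=0;mk[:,:280]=0;mk[:,350:]=0
c=max(cv2.findContours(mk,0,2)[0],key=cv2.contourArea);e2=cv2.fitEllipse(c);print("glassS",e2,onz(S0,e2[0],103))
# handle in side view: edges at mid-handle
g=cv2.cvtColor(S["frame"],cv2.COLOR_BGR2GRAY)
print("pins side pred",proj(S,[p[0],p[1],zb]))
for r in(84,86,88):print(r,g[r,300:335])
```

```text
[array([457.62693183, 222.72832013]), array([465.25839969, 257.82406264])] mid [ 466.41939898 -229.98200097  139.86496048] 57.30178352448912 2.1402629714859502 off [-0.4358511  -0.11552328]
hole now [449.69342747 226.23360783] [449.96545614 226.19445436] [457.33239126 259.05276123]
ring mid [ 467.30979028 -229.13606736  106.        ] 55.86923260630471 2.705630750462085
glass ((452.8585510253906, 242.73089599609375), (21.207483291625977, 24.03777313232422), 142.8155975341797) [ 467.37810788 -228.88104431  103.        ]
glassS ((312.9974060058594, 109.57154846191406), (6.353499412536621, 15.640717506408691), 89.87193298339844) [ 468.68421528 -229.52637552  103.        ]
pins side pred [314.54153988  94.11651475]
84 [ 97  98  98  99 107 127 142 146 145 136 121 121 134 140 140 141 141 140
 133 118 115 131 142 147 151 158 164 169 170 171 170 170 168 168 168]
86 [ 97  98  98  99 103 115 128 138 143 137 123 123 134 139 140 142 141 140
 134 119 119 131 138 138 141 148 156 164 167 166 161 153 150 154 157]
88 [ 98  98  97  97  97  99 102 112 123 125 118 121 133 138 139 139 139 138
 131 116 112 114 110 101  96  98 106 119 135 141 138 137 145 156 162]
```

Run:
```python
from h import *
go(467.6,-229,243,92.8)
```

```text
t 6.95 tcp [ 466.83 -230.05  253.99] rot [1.7992e+02 6.0000e-02 9.2390e+01] F [ 0.35  0.16 -0.94] M [-0.025 -0.092 -0.035] w 17.73
slide [0.001  0.0008 0.011 ] rot [ 0.08  0.06 -0.41]
```

Request:
jog_arm(hand=[1, 1, 1, 1], slide=[[0.001, 0.0008, 0.005], [0.001, 0.0008, 0.01], [0.001, 0.0008, 0.011], [0.001, 0.0008, 0.011]], delta_rot=[[0, 0, -0.4], [0, 0, -0.4], [0, 0, -0.4], [0, 0, -0.4]])

```text
t: 7.35
tcp_pos: [467.0, -228.9, 241.7]
tcp_rot: [-3.141, -0.001, 1.619]
wrist_force: [-0.2, 0.0, -0.6]
gripper_width: 17.9
```

Run:
```python
from h import *
go(467.6,-229,239.5,92.8)
```

```text
t 7.35 tcp [ 466.98 -228.9   241.7 ] rot [-1.7995e+02 -3.0000e-02  9.2770e+01] F [-0.25  0.01 -0.61] M [-0.01  -0.066 -0.009] w 17.93
slide [-0.0001  0.0006  0.0022] rot [-0.05 -0.03 -0.03]
```

Request:
jog_arm(hand=[1, 1, 1], slide=[[0, 0.0005, 0.0012], [0, 0.0005, 0.002], [0, 0.0005, 0.0025]], delta_rot=[[0, 0, 0], [0, 0, 0], [0, 0, 0]])

```text
t: 7.65
tcp_pos: [467.7, -229.0, 239.6]
tcp_rot: [3.142, 0.0, 1.619]
wrist_force: [0.7, 0.3, -0.9]
gripper_width: 17.9
```

Request:
jog_arm(hand=[1, 1, 1], slide=[[0, 0, 0.0005], [0, 0, 0.001], [0, 0, 0.001]], delta_rot=[[0, 0, 0], [0, 0, 0], [0, 0, 0]])

```text
t: 7.95
tcp_pos: [467.7, -229.0, 238.7]
tcp_rot: [3.142, 0.0, 1.619]
wrist_force: [-0.1, -0.7, -1.8]
gripper_width: 17.8
```

Request:
jog_arm(hand=[1, 1, 1], slide=[[0, 0, 0.0005], [0, 0, 0.001], [0, 0, 0.001]], delta_rot=[[0, 0, 0], [0, 0, 0], [0, 0, 0]])

```text
t: 8.25
tcp_pos: [467.7, -229.0, 237.6]
tcp_rot: [-3.142, -0.0, 1.619]
wrist_force: [0.7, -0.5, -1.2]
gripper_width: 17.8
```

Request:
jog_arm(hand=[1, 1, 1], slide=[[0, 0, 0.0005], [0, 0, 0.001], [0, 0, 0.001]], delta_rot=[[0, 0, 0], [0, 0, 0], [0, 0, 0]])

```text
t: 8.55
tcp_pos: [467.7, -229.0, 236.6]
tcp_rot: [-3.141, -0.0, 1.619]
wrist_force: [-0.4, -0.4, -0.5]
gripper_width: 17.7
```

Run:
```python
from h import *
go(467.6,-229,236,92.8)
```

```text
t 8.55 tcp [ 467.65 -228.99  236.59] rot [-179.99   -0.     92.77] F [-0.38 -0.41 -0.48] M [-0.011 -0.082  0.02 ] w 17.7
slide [-0.     -0.0001  0.0006] rot [-0.01 -0.   -0.03]
```

Request:
jog_arm(hand=[1, 1, 1, 1, 1], slide=[[0, 0, 0.0003], [0, 0, 0.0003], [0, 0, 0.0003], [0, 0, 0.0003], [0, 0, 0.0003]], delta_rot=[[0, 0, 2], [0, 0, 4], [0, 0, 6], [0, 0, 8], [0, 0, 8]])

```text
t: 9.05
tcp_pos: [467.6, -229.6, 236.5]
tcp_rot: [-3.141, 0.002, 1.48]
wrist_force: [-0.5, -2.6, -0.1]
gripper_width: 18.1
```

Run:
```python
from h import *
go(467.6,-229,236,84.8)
```

```text
t 9.05 tcp [ 467.58 -229.62  236.52] rot [-1.7999e+02  1.0000e-01  8.4810e+01] F [-0.49 -2.59 -0.14] M [-0.455  0.134  0.118] w 18.12
slide [ 0.0006 -0.      0.0005] rot [-0.01  0.1   0.01]
```

Request:
jog_arm(hand=[1, 1, 1, 1, 1], slide=[[0, 0, 0], [0, 0, 0], [0, 0, 0], [0, 0, 0], [0, 0, 0]], delta_rot=[[0, 0, 2], [0, 0, 4], [0, 0, 6], [0, 0, 8], [0, 0, 8]])

```text
t: 9.55
tcp_pos: [467.5, -229.5, 236.5]
tcp_rot: [-3.142, 0.001, 1.341]
wrist_force: [-0.9, -2.7, -1.1]
gripper_width: 18.2
```

Run:
```python
from h import *
go(467.6,-229,236,76.8)
```

```text
t 9.55 tcp [ 467.53 -229.53  236.49] rot [-1.800e+02  8.000e-02  7.684e+01] F [-0.91 -2.71 -1.1 ] M [-0.571  0.229  0.062] w 18.19
slide [ 0.0005 -0.0001  0.0005] rot [-0.    0.08  0.04]
```

Request:
jog_arm(hand=[1, 1, 1], slide=[[0, 0, 0], [0, 0, 0], [0, 0, 0]], delta_rot=[[0, 0, 2], [0, 0, 3], [0, 0, 3]])

```text
t: 9.85
tcp_pos: [467.5, -229.5, 236.5]
tcp_rot: [3.142, 0.001, 1.289]
wrist_force: [-0.9, -3.2, -0.5]
gripper_width: 18.2
```

Run:
```python
from h import *
go(467.6,-229,236,73.8)
```

```text
t 9.85 tcp [ 467.54 -229.45  236.49] rot [1.800e+02 7.000e-02 7.383e+01] F [-0.91 -3.24 -0.53] M [-0.703  0.299  0.108] w 18.23
slide [ 0.0005 -0.0001  0.0005] rot [0.   0.07 0.03]
```

Request:
jog_arm(hand=[1, 1, 1], slide=[[0, 0, 0], [0, 0, 0], [0, 0, 0]], delta_rot=[[0, 0, 2], [0, 0, 3], [0, 0, 3]])

```text
t: 10.15
tcp_pos: [467.6, -229.3, 236.5]
tcp_rot: [3.142, 0.001, 1.236]
wrist_force: [-1.5, -2.8, 0.4]
gripper_width: 17.9
```

Run:
```python
from h import *
go(467.6,-229,236,70.8)
```

```text
t 10.15 tcp [ 467.56 -229.34  236.47] rot [1.800e+02 6.000e-02 7.082e+01] F [-1.48 -2.85  0.37] M [-0.864  0.411  0.134] w 17.87
slide [ 0.0003 -0.0001  0.0005] rot [0.   0.06 0.02]
```

Request:
jog_arm(hand=[1, 1, 1], slide=[[0, 0, 0], [0, 0, 0], [0, 0, 0]], delta_rot=[[0, 0, 2], [0, 0, 3], [0, 0, 3]])

```text
t: 10.45
tcp_pos: [467.5, -229.3, 236.4]
tcp_rot: [3.142, 0.001, 1.184]
wrist_force: [-2.7, -3.7, -0.7]
gripper_width: 18.0
```

Run:
```python
from h import *
go(467.6,-229,236,67.8)
```

```text
t 10.45 tcp [ 467.54 -229.27  236.44] rot [1.800e+02 5.000e-02 6.782e+01] F [-2.69 -3.73 -0.74] M [-0.884  0.488  0.14 ] w 18.01
slide [ 0.0003 -0.      0.0004] rot [0.   0.05 0.02]
```

Request:
jog_arm(hand=[1, 1, 1], slide=[[0, 0, 0], [0, 0, 0], [0, 0, 0]], delta_rot=[[0, 0, 2], [0, 0, 3], [0, 0, 3]])

```text
t: 10.75
tcp_pos: [467.6, -229.2, 236.4]
tcp_rot: [-3.142, 0.001, 1.131]
wrist_force: [-2.3, -5.1, -0.2]
gripper_width: 17.8
```

Run:
```python
from h import *
go(467.6,-229,236,64.8)
```

```text
t 10.75 tcp [ 467.56 -229.19  236.41] rot [-1.800e+02  4.000e-02  6.481e+01] F [-2.33 -5.06 -0.23] M [-0.936  0.569  0.132] w 17.77
slide [ 0.0002 -0.      0.0004] rot [-0.    0.04  0.01]
```

Request:
jog_arm(hand=[1, 1, 1], slide=[[-0.0005, 0, 0], [-0.0005, 0, 0], [-0.0005, 0, 0]], delta_rot=[[0, 0, 2], [0, 0, 3], [0, 0, 3]])

```text
t: 11.05
tcp_pos: [467.4, -229.4, 236.4]
tcp_rot: [-3.141, -0.0, 1.079]
wrist_force: [-1.9, -3.3, 0.3]
gripper_width: 17.9
```

Run:
```python
from h import *
go(467.6,-229,236,61.8)
```

```text
t 11.05 tcp [ 467.45 -229.36  236.38] rot [-179.99   -0.     61.8 ] F [-1.95 -3.3   0.31] M [-0.775  0.499  0.081] w 17.91
slide [ 0.0004 -0.      0.0004] rot [-0.01 -0.    0.  ]
```

Request:
jog_arm(hand=[1, 1, 1], slide=[[0, 0, 0], [0, 0, 0], [0, 0, 0]], delta_rot=[[0, 0, 2], [0, 0, 2], [0, 0, 2]])

```text
t: 11.35
tcp_pos: [467.4, -229.4, 236.4]
tcp_rot: [-3.141, 0.0, 1.045]
wrist_force: [-2.0, -4.3, 2.3]
gripper_width: 18.1
```

Run:
```python
from h import *
go(467.6,-229,236,59.8)
```

```text
t 11.35 tcp [ 467.42 -229.41  236.4 ] rot [-1.7999e+02  1.0000e-02  5.9860e+01] F [-1.95 -4.32  2.3 ] M [-0.742  0.598  0.382] w 18.15
slide [ 0.0004 -0.      0.0004] rot [-0.01  0.01  0.06]
```

Request:
jog_arm(hand=[1, 1], slide=[[0, 0, 0], [0, 0, 0]], delta_rot=[[0, 0, 0.5], [0, 0, 0.5]])

```text
t: 11.55
tcp_pos: [467.4, -229.4, 236.4]
tcp_rot: [-3.142, 0.0, 1.035]
wrist_force: [-2.9, -2.9, 0.9]
gripper_width: 17.8
```

Run:
```python
from h import *
go(467.6,-229,236,59.8)
```

```text
t 11.55 tcp [ 467.42 -229.43  236.4 ] rot [-1.800e+02  1.000e-02  5.931e+01] F [-2.94 -2.93  0.9 ] M [-0.789  0.639  0.482] w 17.79
slide [ 0.0005 -0.0001  0.0004] rot [-0.    0.01 -0.49]
```

Request:
jog_arm(hand=[1, 1, 1], slide=[[0, 0, 0], [0, 0, 0], [0, 0, 0]], delta_rot=[[0, 0, -1.5], [0, 0, -3], [0, 0, -3]])

```text
t: 11.85
tcp_pos: [467.6, -229.1, 236.2]
tcp_rot: [-3.142, -0.001, 1.087]
wrist_force: [-1.0, -2.4, 0.3]
gripper_width: 18.1
```

Run:
```python
from h import *
go(467.6,-229,236,62.3)
```

```text
t 11.85 tcp [ 467.64 -229.11  236.24] rot [-1.800e+02 -6.000e-02  6.229e+01] F [-1.02 -2.36  0.29] M [-0.526  0.376  0.077] w 18.06
slide [ 0.0001 -0.0001  0.0002] rot [-0.   -0.06 -0.01]
```

Request:
jog_arm(hand=[1, 1, 1, 1, 1, 1], slide=[[-0.0003, 0, -0.002], [-0.0003, 0, -0.004], [-0.0003, 0, -0.007], [-0.0003, 0, -0.02], [-0.0003, 0, -0.046], [-0.0003, 0, -0.046]], delta_rot=[[0, 0, 0], [0, 0, 0], [0, 0, 0], [0, 0, 0], [0, 0, 0], [0, 0, 0]])

```text
t: 12.45
tcp_pos: [469.1, -230.2, 285.5]
tcp_rot: [3.134, -0.001, 1.087]
wrist_force: [0.8, -0.2, -0.8]
gripper_width: 17.7
```

Run:
```python
from h import *
go(514,166.5,282,3.5)
```

```text
t 12.45 tcp [ 469.13 -230.21  285.45] rot [ 1.7959e+02 -3.0000e-02  6.2260e+01] F [ 0.79 -0.24 -0.84] M [-0.041 -0.127 -0.   ] w 17.73
slide [ 0.372  -0.1449  0.0026] rot [ 0.36 -0.24 58.76]
```

Request:
jog_arm(hand=[1, 1, 1, 1, 1, 1, 1, 1, 1, 1, 1, 1], slide=[[0.031, -0.0121, 0], [0.062, -0.0242, 0], [0.093, -0.0362, 0], [0.124, -0.0483, 0], [0.155, -0.0604, 0], [0.186, -0.0724, 0], [0.217, -0.0845, 0], [0.248, -0.0966, 0], [0.279, -0.1087, 0], [0.31, -0.1207, 0], [0.341, -0.1328, 0], [0.372, -0.1449, 0]], delta_rot=[[0, 0, 5], [0, 0, 10], [0, 0, 15], [0, 0, 20], [0, 0, 25], [0, 0, 30], [0, 0, 35], [0, 0, 40], [0, 0, 45], [0, 0, 50], [0, 0, 55], [0, 0, 58.8]])

```text
t: 13.65
tcp_pos: [511.7, 168.7, 281.3]
tcp_rot: [-3.141, 0.001, 0.058]
wrist_force: [0.5, -0.4, -1.2]
gripper_width: 17.9
```

Request:
jog_arm(hand=[1, 1, 1], slide=[[0, 0, 0], [0, 0, 0], [0, 0, 0]], delta_rot=[[0, 0, 0], [0, 0, 0], [0, 0, 0]])

```text
t: 13.95
tcp_pos: [511.7, 166.3, 281.7]
tcp_rot: [3.141, 0.001, 0.061]
wrist_force: [-0.3, 0.2, -2.0]
gripper_width: 17.7
```

Run:
```python
from h import *
go(513.9,166.5,180,3.5)
T=get_image("top");S=get_image("side")
cv2.imwrite("pics/c6.png",np.hstack([crop(T["frame"],410,195,80,90,5),crop(S["frame"],240,160,100,112,4)]))
```

```text
t 13.95 tcp [511.73 166.31 281.75] rot [1.7997e+02 7.0000e-02 3.4700e+00] F [-0.27  0.17 -1.95] M [ 0.038  0.011 -0.024] w 17.68
slide [ 2.300e-03 -1.000e-04  1.017e-01] rot [ 0.03  0.07 -0.03]Traceback (most recent call last):
  File "<stdin>", line 4, in <module>
    return _nx.concatenate(arrs, 1, dtype=dtype, casting=casting)
           ~~~~~~~~~~~~~~~^^^^^^^^^^^^^^^^^^^^^^^^^^^^^^^^^^^^^^^
ValueError: all the input array dimensions except for the concatenation axis must match exactly, but along dimension 0, the array at index 0 has size 450 and the array at index 1 has size 448
```

Run:
```python
from h import *
T=get_image("top");S=get_image("side")
cv2.imwrite("pics/c6.png",np.hstack([crop(T["frame"],410,195,80,90,5),crop(S["frame"],240,150,100,90,5)[:450,:300]]))
```

```text
(no output)
```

View pics/c6.png

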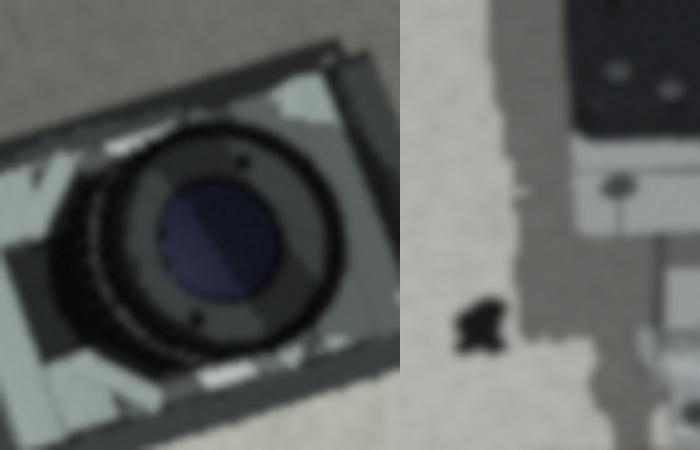

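Request:
jog_arm(hand=[1, 1, 1, 1, 1, 1], slide=[[0.0022, 0, 0.04], [0.0022, 0, 0.08], [0.0022, 0, 0.105], [0.0022, 0, 0.11], [0.0022, 0, 0.11], [0.0022, 0, 0.11]], delta_rot=[[0, 0, 0], [0, 0, 0], [0, 0, 0], [0, 0, 0], [0, 0, 0], [0, 0, 0]])

```text
t: 14.75
tcp_pos: [515.5, 167.1, 173.8]
tcp_rot: [-3.141, -0.003, 0.06]
wrist_force: [0.6, -0.6, -0.6]
gripper_width: 18.0
```

Run:
```python
from h import *
go(513.9,166.5,152.3,3.5)
S=get_image("side")
cv2.imwrite("pics/c7.png",crop(S["frame"],240,200,100,120,5))
```

```text
t 14.75 tcp [515.52 167.06 173.82] rot [-1.7998e+02 -1.7000e-01  3.4500e+00] F [ 0.62 -0.55 -0.59] M [ 0.028  0.    -0.018] w 17.97
slide [-0.0017  0.0005  0.0215] rot [-0.02 -0.17 -0.05]
```

View pics/c7.png

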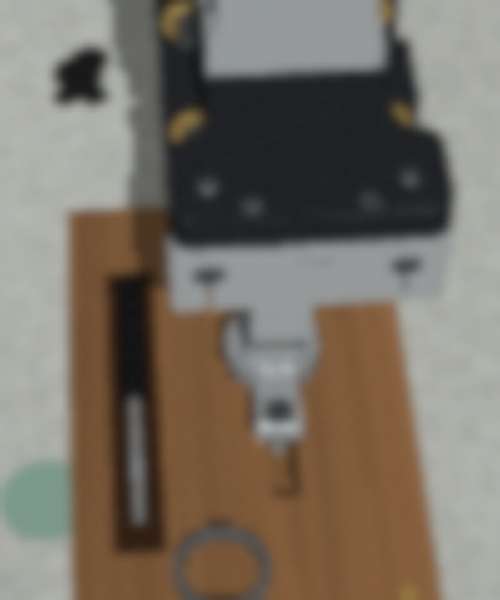

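Request:
jog_arm(hand=[1, 1, 1, 1], slide=[[-0.0017, 0.0005, 0.003], [-0.0017, 0.0005, 0.006], [-0.0017, 0.0005, 0.006], [-0.0017, 0.0005, 0.006]], delta_rot=[[0, 0, 0], [0, 0, 0], [0, 0, 0], [0, 0, 0]])

```text
t: 15.2
tcp_pos: [512.7, 166.5, 166.5]
tcp_rot: [3.142, -0.0, 0.061]
wrist_force: [0.3, -0.0, -1.7]
gripper_width: 17.8
```

Run:
```python
from h import *
go(513.9,166.5,152.3,3.5)
```

```text
t 15.2 tcp [512.65 166.54 166.46] rot [ 1.80e+02 -1.00e-02  3.48e+00] F [ 0.3  -0.03 -1.75] M [0.035 0.063 0.016] w 17.83
slide [0.0012 0.0001 0.0142] rot [ 0.   -0.01 -0.02]
```

Request:
jog_arm(hand=[1, 1, 1, 1, 1], slide=[[0.0012, 0, 0], [0.0012, 0, 0], [0.0012, 0, 0.002], [0.0012, 0, 0.004], [0.0012, 0, 0.006]], delta_rot=[[0, 0, 0], [0, 0, 0], [0, 0, 0], [0, 0, 0], [0, 0, 0]])

```text
t: 15.7
tcp_pos: [513.8, 166.6, 160.1]
tcp_rot: [3.141, 0.0, 0.061]
wrist_force: [0.1, 0.4, -0.8]
gripper_width: 17.9
```

Run:
```python
from h import *
go(513.9,166.5,152.3,3.5)
```

```text
t 15.7 tcp [513.79 166.58 160.08] rot [1.7999e+02 1.0000e-02 3.4800e+00] F [ 0.08  0.42 -0.79] M [ 0.06   0.047 -0.015] w 17.95
slide [0.0001 0.0001 0.0078] rot [ 0.01  0.01 -0.02]
```

Tip about 4 mm into the slot with no force; go on down.

Request:
jog_arm(hand=[1, 1, 1, 1, 1], slide=[[0, 0, 0.003], [0, 0, 0.006], [0, 0, 0.0073], [0, 0, 0.0075], [0, 0, 0.0075]], delta_rot=[[0, 0, 0], [0, 0, 0], [0, 0, 0], [0, 0, 0], [0, 0, 0]])

```text
t: 16.2
tcp_pos: [513.9, 166.6, 152.8]
tcp_rot: [3.142, 0.0, 0.061]
wrist_force: [0.9, -0.5, -0.8]
gripper_width: 17.6
```

Run:
```python
from h import *
go(513.9,166.5,152.3,3.5)
```

```text
t 16.2 tcp [513.88 166.57 152.79] rot [180.     0.     3.47] F [ 0.9  -0.52 -0.8 ] M [0.003 0.024 0.043] w 17.64
slide [0.     0.0001 0.0005] rot [ 0.    0.   -0.03]
```

Request:
jog_arm(hand=[1, 1, 0.7, 0.5, 0.3, 0, 0, 0, 0, 0, 0, 0], slide=[[0, 0, 0.0005], [0, 0, 0.0005], [0, 0, 0.0005], [0, 0, 0.0005], [0, 0, 0.0005], [0, 0, 0.0005], [0, 0, 0.0005], [0, 0, 0.0005], [0, 0, 0.0005], [0, 0, 0.0005], [0, 0, 0.0005], [0, 0, 0.0005]], delta_rot=[[0, 0, 0], [0, 0, 0], [0, 0, 0], [0, 0, 0], [0, 0, 0], [0, 0, 0], [0, 0, 0], [0, 0, 0], [0, 0, 0], [0, 0, 0], [0, 0, 0], [0, 0, 0]])

```text
t: 17.4
tcp_pos: [513.9, 166.6, 152.3]
tcp_rot: [3.142, 0.0, 0.061]
wrist_force: [0.2, -0.9, -0.7]
gripper_width: 92.7
```

Request:
jog_arm(hand=[0, 0, 0, 0, 0, 0, 0, 0], slide=[[0, 0, -0.02], [0, 0, -0.06], [0, 0, -0.1], [0, 0, -0.15], [0, 0.04, -0.15], [0, 0.08, -0.15], [0, 0.12, -0.15], [0, 0.12, -0.15]], delta_rot=[[0, 0, 0], [0, 0, 0], [0, 0, 0], [0, 0, 0], [0, 0, 0], [0, 0, 0], [0, 0, 0], [0, 0, 0]])

```text
t: 18.2
tcp_pos: [521.4, 42.9, 302.5]
tcp_rot: [3.139, -0.0, 0.056]
wrist_force: [1.0, 0.5, 0.2]
gripper_width: 94.3
```

Request:
jog_arm(hand=[0, 0, 0, 0, 0], slide=[[-0.04, 0.04, 0], [-0.08, 0.08, 0], [-0.11, 0.12, 0], [-0.11, 0.12, 0], [-0.11, 0.12, 0]], delta_rot=[[0, 0, 0], [0, 0, 0], [0, 0, 0], [0, 0, 0], [0, 0, 0]])

```text
t: 18.7
tcp_pos: [418.0, -80.2, 302.6]
tcp_rot: [-3.141, -0.001, 0.057]
wrist_force: [-0.2, 1.3, -0.2]
gripper_width: 94.2
```

Run:
```python
from h import *
go(513.9,166.5,152.3,3.5)
T=get_image("top");S=get_image("side")
cv2.imwrite("pics/c8.png",np.hstack([crop(T["frame"],160,195,120,120,3.3),crop(S["frame"],240,220,120,120,3.3)]))
t=dark(T,(216,240));s=dark(S,(295.5,250.2),4);print(t,s,tri(T,t,S,s))
```

```text
t 18.7 tcp [417.98 -80.17 302.6 ] rot [-1.7999e+02 -4.0000e-02  3.2900e+00] F [-0.19  1.35 -0.2 ] M [0.015 0.023 0.054] w 94.16
slide [ 0.1098 -0.2407  0.1504] rot [-0.01 -0.04 -0.21]
[216.06286457 239.88011772] [295.40607453 250.07593678] (array([514.58578627, 165.59430634,  99.8759098 ]), np.float64(2.3254595667069))
```

View pics/c8.png

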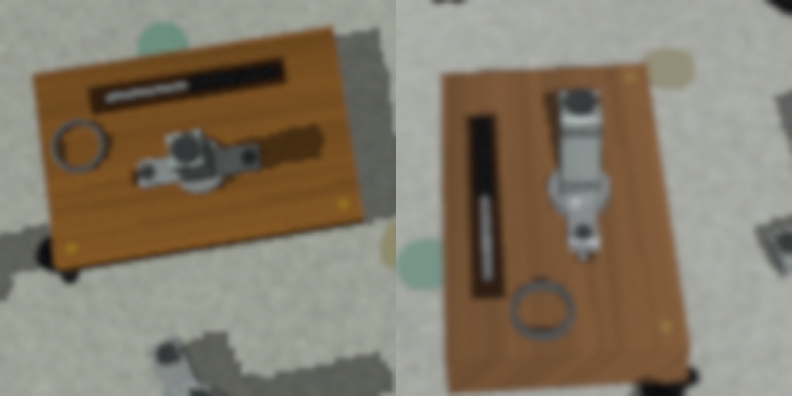

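```bash
python3 -c "
from plant import *
print(sign_off())"
```

```text
the job is handed in; nothing more can be done
None
```

The ring was turned fully home, the spanner is back in its slot in the tray and released, and the job is handed in. Simulated time was about 19 s of the 72 s allowed.

- **Which spanner:** I took the metal one in the tray, the smaller of the two metal ones. The larger metal one stands on the table.
- **Pins in the holes:** The pins went about 3.7 mm below the ring's face without meeting any noticeable force. That depth comes from the tool's height, not from a direct measurement.
- **Turning the ring:** I turned the tool about 33° clockwise. The drag stayed near 0.1 N m, then rose to 0.38 and 0.48 N m, which I took as the stop. That is slightly over the 0.4 N m given as needed to feel it home, and well under the 0.9 N m at which the lens slips. Side forces stayed around 5 N or less.
- **Ring afterwards:** In the picture taken after lifting off, the line of the holes had turned by about 29° (0.5 rad). This agrees with the tool turn once play in the holes and twist in the grip are taken off.
- **Spanner in the tray:** The last pictures show it upright in the slot, with the handle top within 0.3 mm of where it started. The gripper is open and clear of everything.

**Not checked:** I made no separate final measurement of lens twist in the clamp or of the bystanders' positions. The clamp looked unmoved in the later picture.

**Disagreement:** The two cameras differed by about 2.4 mm on the spanner's handle, much as their calibration allows. For the ring I relied on the top camera and on feel.

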